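Sort out the swapped bench holders

TASK

The four bench supplies have been put back on each other's coloured holders. Move them so that each stands upright in the middle of its own holder - the amber bottle on yellow, the solder spool on blue, the red-capped flux bottle on red, the loupe on black; the empty white holder is there for parking things on the way. Set each one down without dropping it or tipping it over, and leave the white solvent bottle where it stands.

Things in the scene. Friction and masses are not known exactly. Their poses are not given: they have to be found in the camera images.
- amber_bottle_center (a point): amber glass bottle with a black ribbed cap, standing, 38 mm across, 75 mm tall in all, 70 g; its solid part acts as a square post of 32 x 32 mm, 63 mm tall, sides along its own x and y. The point is on its axis, 31.5 mm above its underside; z up
- spool_center (a point): spool of solder wire with blue flanges, standing on a flange: flanges 54 mm across (lower 6 mm and upper 5 mm thick), white winding 44 mm across between them, 43 mm tall, 270 g. The point is on its axis, 21.5 mm above its underside; z up. It can be gripped across the upper flange
- flux_center (a point): small white flux bottle with a red cap and a thin steel needle pointing up, 33 mm across, 97 mm tall with the needle, 35 g; its solid part acts as a square post of 28 x 28 mm, 56 mm tall, sides along its own x and y (cap and needle above that offer no grip). The point is on its axis, 28 mm above its underside; z up
- eye_loupe_center (a point): black eye loupe standing on its wide end, round, 35 mm across, 32 mm tall, with a slight waist (30 mm across at two thirds of its height), 30 g. The point is on its axis, 16 mm above its underside; z up
- holder_yellow_pad (a point): yellow holder (home of the amber bottle): a flat round coaster fixed to the bench, 92 mm across and 6 mm thick, no rim, grey pad of 60 mm in the middle of its top, small tab of the same colour at its front (its own -x). The point is the centre of its top face, on which things stand; z up
- holder_blue_pad (a point): blue holder (home of the blue-flanged solder spool): a flat round coaster fixed to the bench, 92 mm across and 6 mm thick, no rim, grey pad of 60 mm in the middle of its top, small tab of the same colour at its front (its own -x). The point is the centre of its top face, on which things stand; z up
- holder_red_pad (a point): red holder (home of the red-capped flux bottle): a flat round coaster fixed to the bench, 92 mm across and 6 mm thick, no rim, grey pad of 60 mm in the middle of its top, small tab of the same colour at its front (its own -x). The point is the centre of its top face, on which things stand; z up
- holder_black_pad (a point): black holder (home of the black loupe): a flat round coaster fixed to the bench, 92 mm across and 6 mm thick, no rim, grey pad of 60 mm in the middle of its top, small tab of the same colour at its front (its own -x). The point is the centre of its top face, on which things stand; z up
- holder_white_pad (a point): white holder (the spare one: nobody's home, empty at the start): a flat round coaster fixed to the bench, 92 mm across and 6 mm thick, no rim, grey pad of 60 mm in the middle of its top, small tab of the same colour at its front (its own -x). The point is the centre of its top face, on which things stand; z up
- wash_center (a point): bystander: square white plastic solvent bottle, 50 x 66 mm, 137 mm tall, standing loose on the bench beside the holders. The point is on its axis, 55 mm above the bench
Not all that is in view belongs to the job. Leave any brown look-alike of the part that bears holder_blue_pad alone.

How it is judged:
By the outcome, as a careful person would: the job done as asked, in the order asked, and still so for the second after the job is handed in, with the robot touching nothing.
It also fails if it takes over 141 s, if anything falls off the work surface, if the arm or the gripper's body presses on something with over 40 N, if the wrist force passes 120 N, or if a joint passes its speed limit or range.

ROBOT

A 6-joint arm with a two-finger parallel gripper is mounted at the origin on a cart in front of the work surface, level with it; the furniture and walls round the work are solid. World frame = base frame: x ahead of the robot, y to its left, z up, the work surface at z = 0. Lengths are in m, angles in rad, forces in N, time in s.
With the tool pointing down it reaches from about 0.425 to 0.95 m from the base axis. Payload 3.5 kg.
Tool frame: the origin (TCP) lies at the very end of the fingers, on their centre line; the grasp point (between the pads) lies 19 mm behind it; y points along the fingers, x is the direction in which the jaws open and shut, and the axes are right-handed (so a half turn about y gives the same grasp; the last joint's range is limited). The gripper opens to 85 mm and grips with 20 to 120 N. Pads are 22 mm wide; open, the fingers measure 114 mm over their backs; the gripper's body (76 mm by 85 mm) begins 54 mm behind the grasp point. The pads swing forward as they close: fully open they stand 13 mm farther back than shut.
Start: joints at [1.063, 0.286, 1.577, -0, 1.279, -0.15], TCP at [0.236, 0.632, 0.231] pointing down, gripper open.
Joint ranges: [-2.77, 2.77], [-0.9, 2.22], [0.21, 2.48], [-1.53, 4.67], [0.24, 2.81], [-2.84, 2.84]. Speed limits (rad/s): [2.79, 2.79, 3.14, 3.14, 3.14, 3.14].

INTERFACE

Orientations are given as a unit quaternion [x, y, z, w].
In Python, from cell import readout, vision, finish_job gives the robot as it stands.
- The arm moves only by the tool arm_command, never from a script. Its argument "rows" is one flat list of numbers, 7 for each row, row after row: the shift along the tool's x, y, z in cm, then the turn, a rotation vector about the tool's x, y, z in rad, then the closure, from 0 (fully open) to 1 (shut). In form: [tx, ty, tz, rx, ry, rz, gripper, tx, ty, tz, rx, ry, rz, gripper, ...]. A call has exactly 8 rows; each row shifts and turns the commanded pose from where the row before left it, along the tool's axes as they then stand; what a row does not reach is not made up. A row lasts 1/12 s, in which the tool goes at most 41.7 mm and 7.16 degrees, less where a joint would pass 70% of its speed; a pose out of reach is approached as far as the arm can. A call is refused whole if a number of a shift passes 4.17 or a number of a turn 0.125, either way. A call with a gripper value outside its range is refused whole. The fingers move at their own pace and stop on an object; "grip_force" is the grip in N (left out, the last holds). Time passes only in rows, so rows that do not move let the fingers close, or fill a call up. It gives the time, the measured TCP pose, the force and the opening at its end, in the units of the state.
- readout.read_state(): the state, without advancing time (a new reading comes with each control period).
- vision.grab_frame(name): name is "scene" or "top" or "wrist"; returns a dict with "img" (384x512x3 uint8, red, green, blue), "range_z" (384x512 float32, m along the optical axis (not along the pixel's ray), 0 where there is no reading), "fx", "fy", "cx", "cy" (pixels), "R" (3x3) and "t" (3): a world point X has camera coordinates R X + t. Camera axes: x right, y down, z forward; pixel columns grow to the right and rows downward; lengths in m; the calibration is good to about 2 mm. A picture is of the moment at which its call begins.
- finish_job(): hands the job in, once; it reports no verdict.
The state is a dict: "clock": time; "joint_pos": joint angles; "qvel": joint speeds; "joint_efforts": joint torques, N m; "tcp_pos": TCP position; "tool_rot": TCP orientation; "force": force on the tool from outside, world axes, zero at the start; "torque": the same for the moment, N m; "gripper_width": finger opening in m.
Only numpy, scipy, OpenCV 4.12 (cv2) and the standard library are available. Lean on these libraries where they do the work, as an engineer would, in place of code of your own. Each camera call takes 0.05 s, during which the arm holds its last target. There are 200 camera calls.

## Working session

There is one attempt and no reset: what is moved stays moved. The work goes in short steps, Python scripts to look and compute and a tool call to move; the robot and the scene stay as the last step left them, time stands still between calls to the robot, and variables do not carry over. Pictures are saved under pics/ and viewed, on a budget of 14 in all, crops included, one or two more only if the job needs it, and the job is handed in when it is done.

Besides the shell and the picture viewer there is one more tool, called after "Request:" as name(argument=value, ...), one argument or row to a line, values as JSON. arm_command: Moves the arm, as the interface text tells. Its arguments: {"type":"object","properties":{"rows":{"type":"array"},"grip_force":{"type":"number"}},"required":["rows"]}

```bash
mkdir -p pics; ls; python3 - <<'E'
from cell import readout, vision
import cv2,numpy as np,pickle
print(readout.read_state())
for n in ("scene","top"):
    f=vision.grab_frame(n); pickle.dump(f,open(f'{n}.pkl','wb'))
    cv2.imwrite(f'pics/{n}0.png',f['img'][:,:,::-1]); print(n,f['fx'],f['cx'],f['cy'],f['R'],f['t'])
E
```

```text
pics
{'clock': 0.0, 'joint_pos': array([ 1.06301713e+00,  2.87215105e-01,  1.57819718e+00,  2.32156903e-05,
        1.27855824e+00, -1.50015209e-01]), 'qvel': array([ 0.00169729, -0.00104127,  0.00118442, -0.00016037,  0.00127496,
       -0.00117133]), 'joint_efforts': array([ 1.02975893e-03, -4.05977225e+01, -2.92629164e+01, -9.38706103e-05,
        5.83382905e-03,  9.47963628e-06]), 'tcp_pos': array([0.23602651, 0.63169035, 0.22990327]), 'tool_rot': array([ 0.58135086,  0.40229654, -0.4038127 , -0.58062378]), 'force': array([ 0.73230292,  0.02954685, -0.39382072]), 'torque': array([-0.01977152, -0.01727049, -0.004639  ]), 'gripper_width': 0.08497148297091225}
scene 411.60968006713523 252.7997558269531 190.8406965556678 [[ 0.69676335 -0.71704048  0.01933345]
 [-0.32139556 -0.33617605 -0.88526299]
 [ 0.64126884  0.61060512 -0.46468878]] [-0.4607811   0.21511348  0.87244079]
top 413.02688681877703 245.17621511087398 198.90790805456143 [[-0.02133975 -0.99947196 -0.02450339]
 [-0.99244504  0.02413884 -0.120292  ]
 [ 0.12081996  0.02175127 -0.9924361 ]] [-0.0688535   0.53649888  1.0344626 ]
```

View pics/scene0.png

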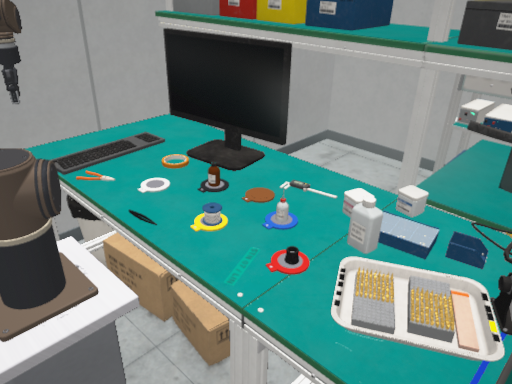

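View pics/top0.png

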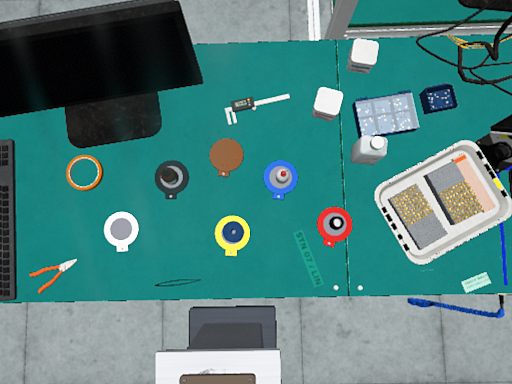

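The top view shows:
- amber bottle on black (171,178)
- spool on yellow (232,233)
- flux bottle on blue (280,178)
- loupe on red (335,224)
- white holder, empty (121,230)
- brown look-alike disc (226,156), to be left alone
- solvent bottle, one of the white bottles at (370,148)

I'll measure these now.

```bash
cat > h.py <<'E'
import numpy as np,cv2
from scipy.optimize import least_squares
from scipy.spatial.transform import Rotation as Ro
def ray(f,uv,z):
    uv=np.atleast_2d(uv).astype(float)
    d=np.c_[(uv[:,0]-f['cx'])/f['fx'],(uv[:,1]-f['cy'])/f['fy'],np.ones(len(uv))]@f['R']
    o=-f['R'].T@f['t']; return o+d*((z-o[2])/d[:,2])[:,None]
def cloud(f):
    v,u=np.mgrid[:384,:512]; r=f['range_z'].astype(float)
    c=np.stack([(u-f['cx'])/f['fx']*r,(v-f['cy'])/f['fy']*r,r],-1)
    return np.where(r[...,None]>0,(c-f['t'])@f['R'],np.nan)
def circ(p,r,c0=None):
    c0=np.median(p[:,:2],0) if c0 is None else c0
    s=least_squares(lambda c:np.hypot(*(p[:,:2]-c).T)-r,c0,loss='cauchy',f_scale=.0015)
    return s.x,np.median(np.abs(s.fun))
def pose(s):
    R=Ro.from_quat(s['tool_rot']).as_matrix(); return np.array(s['tcp_pos']),R
E
python3 - <<'E'
import pickle,sys; sys.path.insert(0,'.')
from h import *
f=pickle.load(open('top.pkl','rb')); img=f['img']; hsv=cv2.cvtColor(img,cv2.COLOR_RGB2HSV); P=cloud(f)
H,S,V=[hsv[...,i].astype(int) for i in range(3)]
m={'yellow':(abs(H-27)<8)&(S>120)&(V>100),'blue':(abs(H-112)<12)&(S>120),'red':((H<7)|(H>173))&(S>150),'white':(S<60)&(V>190),'black':(S<90)&(V<75)}
seed=dict(yellow=(232,233),blue=(280,178),red=(335,224),white=(121,230),black=(171,178))
for k,(u,v) in seed.items():
    w=np.zeros(S.shape,bool); w[v-28:v+28,u-28:u+28]=1
    mm=(m[k]&w).astype(np.uint8)
    cs=max(cv2.findContours(mm,cv2.RETR_EXTERNAL,cv2.CHAIN_APPROX_NONE)[0],key=cv2.contourArea)[:,0]
    p=ray(f,cs,.006); 
    c,e=circ(p,.0465,ray(f,[(u,v)],.006)[0,:2]); print(k,c.round(4),'err',e.round(4),'n',len(cs))
    q=P[w]; q=q[np.hypot(*(q[:,:2]-c).T)<.045]; 
    tz=np.nanpercentile(q[:,2],[50,90,97,100]); print('   z',tz.round(3))
    for z0,z1 in ((.03,.055),(.055,.2)):
        t=q[(q[:,2]>z0)&(q[:,2]<z1)]
        if len(t)>4: print('   ',z0,len(t),t.mean(0).round(4),t.min(0).round(3),t.max(0).round(3))
big=lambda u,v:cv2.resize(img[v-32:v+32,u-32:u+32],(300,300),interpolation=cv2.INTER_CUBIC)
o=np.hstack([np.vstack([big(171,170),big(232,233)]),np.vstack([big(280,178),big(335,224)])])
cv2.imwrite('pics/crop1.png',o[...,::-1])
s=pickle.load(open('scene.pkl','rb')); cv2.imwrite('pics/crop2.png',cv2.resize(s['img'][150:280,170:330],(800,600)[:2],interpolation=cv2.INTER_CUBIC)[...,::-1])
E
```

```text
yellow [ 0.448  -0.0436] err 0.0016 n 108
   z [0.008 0.051 0.052 0.055]
    0.03 344 [ 0.4527 -0.0491  0.0494] [ 0.427 -0.074  0.033] [ 0.477 -0.024  0.055]
blue [ 0.5938 -0.1742] err 0.0014 n 106
   z [0.007 0.057 0.07  0.096]
    0.03 41 [ 0.5852 -0.1768  0.0472] [ 0.577 -0.194  0.031] [ 0.609 -0.162  0.055]
    0.055 108 [ 0.592  -0.1779  0.0637] [ 0.58  -0.192  0.055] [ 0.606 -0.164  0.096]
red [ 0.4647 -0.3109] err 0.0021 n 106
   z [0.007 0.025 0.038 0.043]
    0.03 59 [ 0.47   -0.3148  0.0377] [ 0.457 -0.328  0.03 ] [ 0.485 -0.301  0.043]
white [0.4657 0.2494] err 0.0015 n 107
   z [0.006 0.009 0.01  0.012]
black [0.5985 0.1169] err 0.0031 n 102
   z [0.007 0.066 0.08  0.085]
    0.03 39 [0.5904 0.1037 0.0441] [0.581 0.095 0.031] [0.609 0.125 0.055]
    0.055 169 [0.5988 0.1117 0.0685] [0.582 0.095 0.055] [0.618 0.131 0.085]
```

View pics/crop1.png

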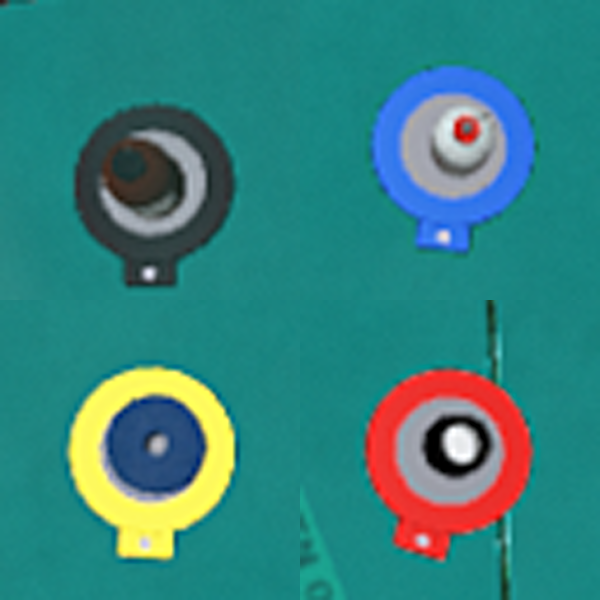

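View pics/crop2.png

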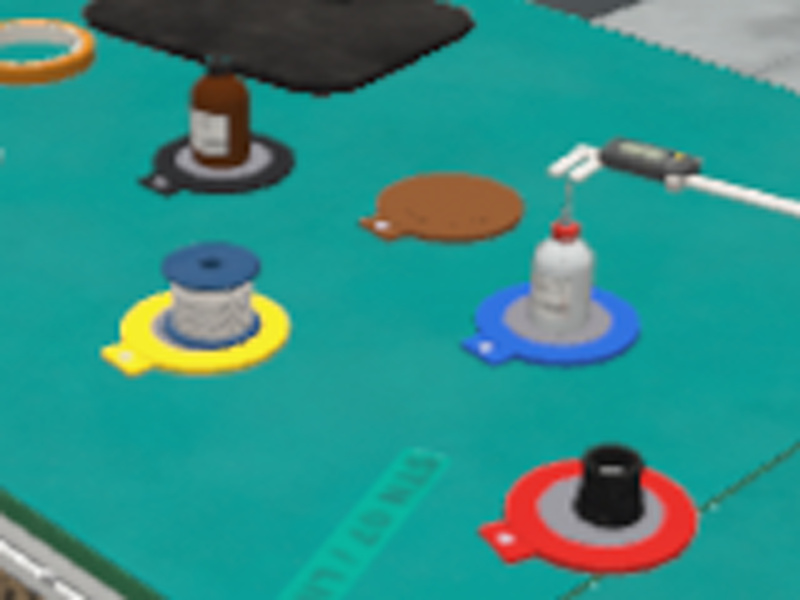

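```bash
python3 - <<'E'
import pickle,sys; sys.path.insert(0,'.')
from h import *
from cell import readout
f=pickle.load(open('top.pkl','rb')); img=f['img']; hsv=cv2.cvtColor(img,cv2.COLOR_RGB2HSV)
H,S,V=[hsv[...,i].astype(int) for i in range(3)]
m={'yellow':(abs(H-27)<8)&(S>120)&(V>100),'blue':(abs(H-110)<12)&(S>120)&(V>130),'red':((H<7)|(H>173))&(S>150),'white':(S<60)&(V>190),'black':(S<90)&(V<75)}
seed=dict(yellow=(232,233),blue=(280,178),red=(335,224),white=(121,230),black=(171,178))
for k,(u,v) in seed.items():
    w=np.zeros(S.shape,bool); w[v-28:v+28,u-28:u+28]=1
    cs=max(cv2.findContours((m[k]&w).astype(np.uint8),cv2.RETR_EXTERNAL,cv2.CHAIN_APPROX_NONE)[0],key=cv2.contourArea)[:,0]
    p=ray(f,cs,.006)[:,:2]; c=p.mean(0)
    for _ in range(5):
        d=p-c; g=abs(np.arctan2(d[:,1],-d[:,0]))>0.65
        s=least_squares(lambda x:np.hypot(*(p[g]-x[:2]).T)-x[2],[*c,.045],loss='soft_l1',f_scale=.001); c=s.x[:2]
    # tab direction
    t=p[np.hypot(*d.T)>.052].mean(0)-c
    print(k,s.x.round(4),np.sqrt(np.mean(s.fun**2)).round(4),'tab yaw',np.degrees(np.arctan2(-t[1],-t[0])).round(1))
T={'spool':((abs(H-110)<14)&(S>100)&(V<130),(232,233),.049),'cap amber':((V<60),(165,172),.08),'needlecap red':(((H<8)|(H>172))&(S>120),(285,174),.075),'loupe':((S<90)&(V<60),(335,222),.038)}
for k,(mk,(u,v),z) in T.items():
    w=np.zeros(S.shape,bool); w[v-14:v+14,u-14:u+14]=1
    cs=max(cv2.findContours((mk&w).astype(np.uint8),cv2.RETR_EXTERNAL,cv2.CHAIN_APPROX_NONE)[0],key=cv2.contourArea)
    c,r=cv2.minEnclosingCircle(cs); print(k,np.round(c,1),round(r,1),ray(f,[c],z)[0].round(4))
s=readout.read_state(); p,R=pose(s); print(p.round(4),R.round(3))
E
```

```text
yellow [ 0.4496 -0.0441  0.0449] 0.0007 tab yaw -4.9
blue [ 0.595  -0.1743  0.0454] 0.0006 tab yaw -7.3
red [ 0.4667 -0.3113  0.0445] 0.0007 tab yaw -18.7
white [0.4671 0.2497 0.045 ] 0.0008 tab yaw 4.2
black [0.6024 0.1161 0.0431] 0.0008 tab yaw -1.7
spool [232.6 231.8] 10.4 [ 0.4501 -0.0481  0.049 ]
cap amber [169.8 176.8] 7.9 [0.589  0.1043 0.08  ]
needlecap red [283.  173.4] 2.6 [ 0.5911 -0.1775  0.075 ]
loupe [336.  222.5] 7.0 [ 0.4682 -0.3101  0.038 ]
[0.2361 0.6317 0.23  ] [[ 0.35  -0.001 -0.937]
 [ 0.937 -0.002  0.35 ]
 [-0.002 -1.     0.   ]]
```

Request:
arm_command(
  rows=[0,0,0,0,-0.119,0,0,0,0,0,0,-0.119,0,0,0,0,0,0,-0.119,0,0,-2.8,0,-2.8,0,0,0,0,-2.8,0,-2.8,0,0,0,0,-2.8,0,-2.8,0,0,0,0,-2.8,0,-2.8,0,0,0,0,-2.8,0,-2.8,0,0,0,0],
)

```text
clock: 0.77
tcp_pos: [0.3769, 0.4906, 0.2307]
tool_rot: [-0.5, -0.5, 0.5, 0.5]
force: [0.5, 0.2, 0.3]
gripper_width: 0.0857
```

Request:
arm_command(
  rows=[-2.8,0,-1.5,0,0,0,0,-2.8,0,-1.5,0,0,0,0,-2.8,0,-1.5,0,0,0,0,-2.8,0,-1.5,0,0,0,0,-2.8,0,-1.5,0,0,0,0,-2.8,0,-1.5,0,0,0,0,-2.8,0,-1.5,0,0,0,0,-2.8,0,-1.5,0,0,0,0],
)

```text
clock: 1.43
tcp_pos: [0.4962, 0.2665, 0.2308]
tool_rot: [-0.5, -0.5, 0.5, 0.5]
force: [0.8, -0.2, 0.8]
gripper_width: 0.0857
```

Tracking is exact. Next I'll go over the loupe and check it from close by with the wrist camera.

Request:
arm_command(
  rows=[-4,0,0,0,0,0,0,-4,0,0,0,0,0,0,-4,0,0,0,0,0,0,-4,0,0,0,0,0,0,-4,0,0,0,0,0,0,-4,0,0,0,0,0,0,-4,0,0,0,0,0,0,-4,0,0,0,0,0,0],
)

```text
clock: 2.1
tcp_pos: [0.4951, -0.0537, 0.231]
tool_rot: [-0.5, -0.5, 0.5, 0.5]
force: [0.2, 0.1, 0.1]
gripper_width: 0.0856
```

Request:
arm_command(
  rows=[-4,0,0.4,0,0,0,0,-4,0,0.4,0,0,0,0,-4,0,0.4,0,0,0,0,-4,0,0.4,0,0,0,0,-4,0,0.4,0,0,0,0,-3,0.5,0.4,0,0,0,0,-2,1,0.4,0,0,0,0,-0.5,1,0,0,0,0,0],
)

```text
clock: 2.77
tcp_pos: [0.4667, -0.3102, 0.2059]
tool_rot: [0.501, 0.499, -0.499, -0.501]
force: [0.1, 0.1, -0.8]
gripper_width: 0.0857
```

```bash
cat > w.py <<'E'
import sys
from h import *
from cell import readout, vision
s=readout.read_state(); p,R=pose(s); print('tcp',p.round(4),'q',np.round(s['joint_pos'],2))
f=vision.grab_frame('wrist'); cv2.imwrite(f'pics/{sys.argv[1]}.png',f['img'][...,::-1])
import pickle; pickle.dump(f,open('wrist.pkl','wb'))
print('cam',(-f['R'].T@f['t']).round(3),'axis',f['R'][2].round(2))
E
python3 w.py w1
```

```text
tcp [ 0.4667 -0.3102  0.2059] q [-0.77  0.06  1.89 -0.    1.2  -2.33]
cam [ 0.397 -0.309  0.349] axis [ 0.27 -0.   -0.96]
```

View pics/w1.png

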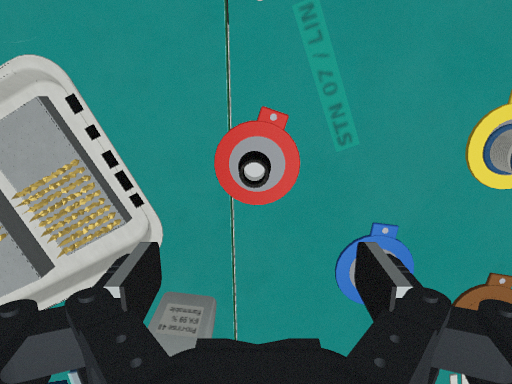

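The loupe (254,168) stands near the middle of red (257,162). I'll refine both from this view.

```bash
cat >> h.py <<'E'
def proj(f,X):
    c=f['R']@np.asarray(X)+f['t']; return np.array([f['fx']*c[0]/c[2]+f['cx'],f['fy']*c[1]/c[2]+f['cy']])
def hsvm(f,k):
    H,S,V=[a.astype(int) for a in cv2.split(cv2.cvtColor(f['img'],cv2.COLOR_RGB2HSV))]
    return {'yellow':(abs(H-27)<8)&(S>120)&(V>100),'blue':(abs(H-110)<12)&(S>120)&(V>130),'red':((H<7)|(H>173))&(S>150),
     'white':(S<60)&(V>190),'black':(S<90)&(V<75),'spool':(abs(H-110)<14)&(S>90)&(V<150),'loupe':(V<60)}[k]
def rim(f,k,xy,z=.006,rw=.06):
    """circle fit to the outer contour of colour k near world xy at height z; tab side (-x) left out for holders"""
    m=hsvm(f,k); P=ray(f,np.indices(m.shape)[::-1].reshape(2,-1).T,z)[:,:2].reshape(*m.shape,2)
    m&=np.hypot(*np.moveaxis(P-np.asarray(xy),-1,0))<rw
    cs=max(cv2.findContours(m.astype(np.uint8),cv2.RETR_EXTERNAL,cv2.CHAIN_APPROX_NONE)[0],key=cv2.contourArea)[:,0]
    p=ray(f,cs,z)[:,:2]; c=p.mean(0); tab=k in('yellow','blue','red','white','black')
    for _ in range(6):
        d=p-c; g=(abs(np.arctan2(d[:,1],-d[:,0]))>0.75) if tab else np.ones(len(p),bool)
        s=least_squares(lambda x:np.hypot(*(p[g]-x[:2]).T)-x[2],[*c,np.hypot(*d.T).mean()],loss='soft_l1',f_scale=.001); c=s.x[:2]
    return s.x.round(4),np.sqrt(np.mean(s.fun**2)).round(4)
E
python3 - <<'E'
import pickle
from h import *
f=pickle.load(open('wrist.pkl','rb'))
print(rim(f,'red',(.4667,-.3113)),rim(f,'loupe',(.468,-.311),.03,.03))
P=cloud(f);q=P.reshape(-1,3);q=q[np.hypot(*(q[:,:2]-[.468,-.311]).T)<.03]
print(np.nanmax(q[:,2])); t=q[q[:,2]>.033]; print(t.mean(0),t.min(0),t.max(0)); print(q[(q[:,2]>.0)&(q[:,2]<.01),2].mean())
print(proj(f,[.468,-.311,.038]))
E
```

```text
(array([ 0.4659, -0.311 ,  0.0448]), np.float64(0.0003)) (array([ 0.4661, -0.3135,  0.0169]), np.float64(0.001))
0.30232790754878003
[ 0.4537515  -0.31126052  0.28018147] [ 0.44497253 -0.33595323  0.03314573] [ 0.48349465 -0.28685619  0.30232791]
0.006612933877031157
[256.57868441 172.49944217]
```

Request:
arm_command(
  rows=[-0.2,3,-0.15,0,0,0,0,0,3,0,0,0,0,0,0,3,0,0,0,0,0,0,3,0,0,0,0,0,0,3,0,0,0,0,0,0,2,0,0,0,0,0,0,1.6,0,0,0,0,0,0,1,0,0,0,0,0],
  grip_force=25,
)

```text
clock: 3.48
tcp_pos: [0.4681, -0.3061, 0.0077]
tool_rot: [-0.498, -0.5, 0.5, 0.502]
force: [0.4, 0.1, 0.2]
gripper_width: 0.0859
```

Request:
arm_command(
  rows=[0,0,0,0,0,0,0.2,0,0,0,0,0,0,0.35,0,0,0,0,0,0,0.5,0,0,0,0,0,0,1,0,0,0,0,0,0,1,0,0,0,0,0,0,1,0,0,0,0,0,0,1,0,0,0,0,0,0,1],
)

```text
clock: 4.15
tcp_pos: [0.4702, -0.3099, 0.0122]
tool_rot: [0.501, 0.5, -0.5, -0.499]
force: [-1.0, 1.0, 7.0]
gripper_width: 0.0289
```

```bash
python3 w.py w2; python3 -c "
from cell import readout;s=readout.read_state();print(s['gripper_width'],s['force'])"
```

```text
tcp [ 0.4702 -0.3099  0.0122] q [-0.76  0.33  1.98  0.    0.83 -2.33]
cam [ 0.4   -0.309  0.155] axis [ 0.27 -0.   -0.96]
0.029254471333929884 [-1.35324943  2.05317973  5.7138751 ]
```

View pics/w2.png

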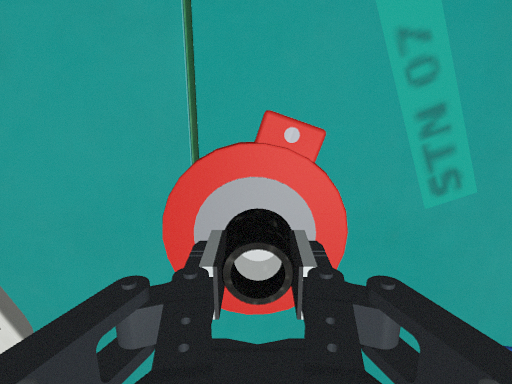

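Loupe gripped at its waist (29 mm), visible at (259,270) between the pads. I'm carrying it to white.

Request:
arm_command(
  rows=[0,-1,0,0,0,0,1,0,-2,0,0,0,0,1,0,-3,0,0,0,0,1,0,-3,0,0,0,0,1,0,-2,0,0,0,0,1,2,0,0.1,0,0,0,1,4,0,0,0,0,0,1,4,0,0,0,0,0,1],
)

```text
clock: 4.87
tcp_pos: [0.4682, -0.209, 0.1215]
tool_rot: [0.502, 0.499, -0.499, -0.5]
force: [0.8, 0.9, -0.5]
gripper_width: 0.0289
```

Request:
arm_command(
  rows=[4,0,0,0,0,0,1,4,0,0,0,0,0,1,4,0,0,0,0,0,1,4,0,0,0,0,0,1,4,0,0,0,0,0,1,4,0,0,0,0,0,1,4,0,0,0,0,0,1,4,0,0,0,0,0,1],
)

```text
clock: 5.53
tcp_pos: [0.4678, 0.1129, 0.1208]
tool_rot: [0.5, 0.5, -0.5, -0.5]
force: [0.5, 0.8, -0.3]
gripper_width: 0.0291
```

Request:
arm_command(
  rows=[4,0,0,0,0,0,1,4,0,0,0,0,0,1,3.5,0,0,0,0,0,1,1.7,0,0,0,0,0,1,1,0,0,0,0,0,1,0,2,0,0,0,0,1,0,1,0,0,0,0,1,0,0,0,0,0,0,1],
)

```text
clock: 6.2
tcp_pos: [0.4662, 0.2517, 0.0874]
tool_rot: [-0.499, -0.498, 0.502, 0.501]
force: [-0.5, -0.1, -0.2]
gripper_width: 0.0292
```

```bash
python3 w.py w3; python3 - <<'E'
import pickle
from h import *
f=pickle.load(open('wrist.pkl','rb')); print(rim(f,'white',(.467,.25)))
E
```

```text
tcp [0.4662 0.2517 0.0874] q [ 0.3   0.14  2.03 -0.    0.97 -1.27]
cam [0.397 0.253 0.231] axis [ 0.27 -0.   -0.96]
(array([0.4623, 0.2504, 0.0423]), np.float64(0.0079))
```

View pics/w3.png

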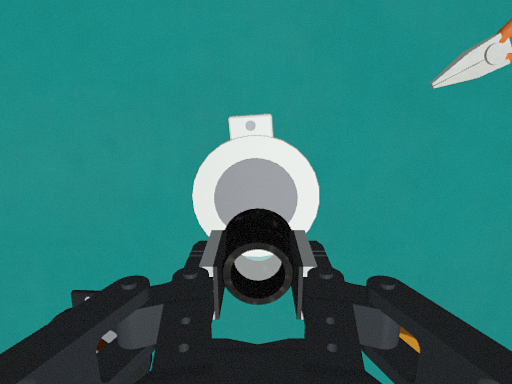

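Request:
arm_command(
  rows=[0,2,0,0,0,0,1,0,2,0,0,0,0,1,0,2,0,0,0,0,1,0,1,0,0,0,0,1,0,0.5,0,0,0,0,1,0,0.3,0,0,0,0,1,0,0.1,0,0,0,0,1,0,0,0,0,0,0,1],
)

```text
clock: 6.92
tcp_pos: [0.4696, 0.2532, 0.0124]
tool_rot: [0.501, 0.5, -0.499, -0.5]
force: [0.1, -0.8, 0.8]
gripper_width: 0.0294
```

Request:
arm_command(
  rows=[0,0,0,0,0,0,1,0,0,0,0,0,0,0.55,0,0,0,0,0,0,0.45,0,0,0,0,0,0,0.3,0,0,0,0,0,0,0.1,0,0,0,0,0,0,0,0,0,0,0,0,0,0,0,0,0,0,0,0,0],
)

```text
clock: 7.58
tcp_pos: [0.4685, 0.2531, 0.0113]
tool_rot: [-0.5, -0.5, 0.5, 0.5]
force: [-0.9, 0.3, 0.5]
gripper_width: 0.0855
```

Request:
arm_command(
  rows=[0,-1,0,0,0,0,0,0,-2,0,0,0,0,0,0,-3,0,0,0,0,0,0,-4,0,0,0,0,0,0,-4,0,0,0,0,0,0,-3,0,0,0,0,0,0,-2,0,0,0,0,0,0,0,0,0,0,0,0],
)

```text
clock: 8.25
tcp_pos: [0.4716, 0.2541, 0.2086]
tool_rot: [0.502, 0.504, -0.496, -0.498]
force: [1.4, 0.7, 0.8]
gripper_width: 0.0857
```

```bash
python3 w.py w4; python3 - <<'E'
import pickle
from h import *
f=pickle.load(open('wrist.pkl','rb')); print(rim(f,'white',(.467,.25)),rim(f,'loupe',(.467,.25),.03,.03))
E
```

```text
tcp [0.4716 0.2541 0.2086] q [ 0.3  -0.01  1.95  0.    1.19 -1.27]
cam [0.4   0.254 0.351] axis [ 0.28  0.   -0.96]
(array([0.4663, 0.2505, 0.0449]), np.float64(0.0003)) (array([0.4655, 0.2539, 0.0167]), np.float64(0.0009))
```

View pics/w4.png

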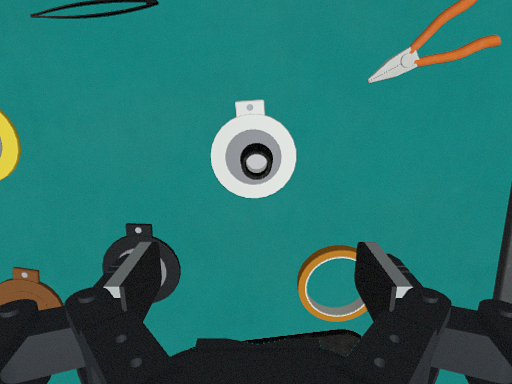

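Loupe is upright on white at (257,160). Next is the flux bottle: I'll go there and look from near.

Request:
arm_command(
  rows=[-3.9,-0.5,-1.1,0,0,0,0,-3.9,-0.5,-1.1,0,0,0,0,-3.9,-0.5,-1.1,0,0,0,0,-3.9,-0.5,-1.1,0,0,0,0,-3.9,-0.5,-1.1,0,0,0,0,-3.9,-0.5,-1.1,0,0,0,0,-3.9,-0.5,-1.1,0,0,0,0,-3.9,-0.5,-1.1,0,0,0,0],
)

```text
clock: 8.97
tcp_pos: [0.5554, -0.0607, 0.2394]
tool_rot: [-0.499, -0.499, 0.5, 0.501]
force: [0.7, 1.0, -0.0]
gripper_width: 0.0858
```

Request:
arm_command(
  rows=[-3.9,0,-1.1,0,0,0,0,-3.9,0,-1.1,0,0,0,0,-3,0,-1,0,0,0,0,-1.1,0,0,0,0,0,0,0,0,0,0,0,0,0,0,0,0,0,0,0,0,0,0,0,0,0,0,0,0,0,0,0,0,0,0],
)

```text
clock: 9.63
tcp_pos: [0.5878, -0.1761, 0.2409]
tool_rot: [-0.499, -0.5, 0.5, 0.5]
force: [-0.2, 0.5, 0.1]
gripper_width: 0.0854
```

```bash
cat > w.py <<'E'
import sys,pickle
from h import *
from cell import readout, vision
pp=[]
for i in range(6):
    f=vision.grab_frame('wrist'); s=readout.read_state(); pp.append(s['tcp_pos'])
    if i==0: f0=f; ts=[f['t']]
print('tcp mean',np.mean(pp,0).round(4),'sd',np.std(pp,0).round(4),'q',np.round(s['joint_pos'],2),'w',s['gripper_width'].round(4),'F',np.round(s['force'],1),'t',s['clock'])
f=f0; im=f['img'].copy(); pickle.dump(f,open('wrist.pkl','wb'))
if len(sys.argv)>2:
    u,v,h=map(int,sys.argv[2:5]); im=cv2.resize(im[max(0,v-h):v+h,max(0,u-h):u+h],(560,560),interpolation=cv2.INTER_CUBIC)
cv2.imwrite(f'pics/{sys.argv[1]}.png',im[...,::-1])
E
python3 w.py w5; python3 - <<'E'
import pickle
from h import *
f=pickle.load(open('wrist.pkl','rb')); print(rim(f,'blue',(.595,-.174)),proj(f,[.593,-.178,.04]))
E
```

```text
Traceback (most recent call last):
  File "w.py", line 8, in <module>
    print('tcp mean',np.mean(pp,0).round(4),'sd',np.std(pp,0).round(4),'q',np.round(s['joint_pos'],2),'w',s['gripper_width'].round(4),'F',np.round(s['force'],1),'t',s['clock'])
                                                                                                          ^^^^^^^^^^^^^^^^^^^^^^^^
AttributeError: 'float' object has no attribute 'round'
Traceback (most recent call last):
  File "h.py", line 28, in rim
    cs=max(cv2.findContours(m.astype(np.uint8),cv2.RETR_EXTERNAL,cv2.CHAIN_APPROX_NONE)[0],key=cv2.contourArea)[:,0]
       ~~~^^^^^^^^^^^^^^^^^^^^^^^^^^^^^^^^^^^^^^^^^^^^^^^^^^^^^^^^^^^^^^^^^^^^^^^^^^^^^^^^^^^^^^^^^^^^^^^^^^^^^
ValueError: max() iterable argument is empty
```

```bash
sed -i "s/s\['gripper_width'\].round(4)/round(s['gripper_width'],4)/" w.py
python3 w.py w5; python3 - <<'E'
import pickle
from h import *
f=pickle.load(open('wrist.pkl','rb')); print(rim(f,'blue',(.595,-.174)),proj(f,[.593,-.178,.04]))
u,v=proj(f,[.593,-.178,.04]).astype(int); im=cv2.resize(f['img'][max(0,v-70):v+70,u-70:u+70],(560,560),interpolation=cv2.INTER_CUBIC)
cv2.imwrite('pics/w5c.png',im[...,::-1]); print(u,v)
E
```

```text
tcp mean [ 0.5882 -0.1779  0.2414] sd [0.     0.0002 0.0001] q [-0.46  0.15  1.72 -0.    1.27 -2.03] w 0.0854 F [-0.  -0.8  0.6] t 10.2333
(array([ 0.594 , -0.1738,  0.0452]), np.float64(0.0004)) [256.6401936  168.58488161]
256 168
```

View pics/w5c.png

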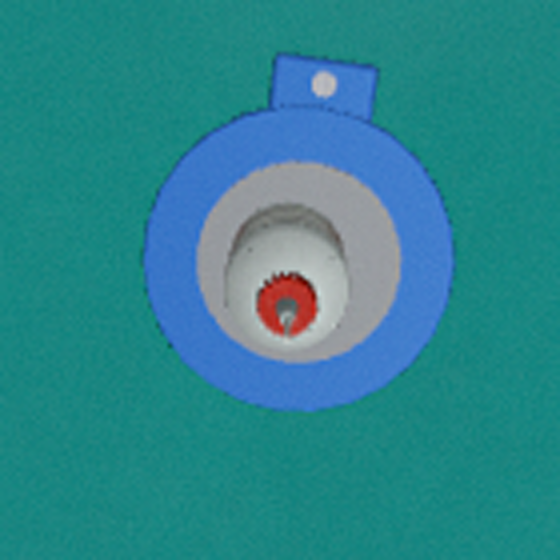

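The flux bottle stands on blue, with its red cap at wrist pixel (258,174). It's slightly off centre towards -y.

```bash
python3 - <<'E'
import pickle
from h import *
f=pickle.load(open('wrist.pkl','rb'));P=cloud(f)
m=hsvm(f,'red'); u0,v0=256,168; w=np.zeros_like(m); w[150:200,240:275]=1; m&=w
q=P[m]; print('red',np.nanmedian(q,0).round(4),q.min(0).round(4),q.max(0).round(4))
q=P[140:200,235:280].reshape(-1,3); q=q[(q[:,2]>.02)&(q[:,2]<.12)]
for a in np.arange(.02,.11,.01):
    t=q[(q[:,2]>a)&(q[:,2]<=a+.01)]
    if len(t)>3: print(a.round(2),len(t),t.min(0).round(4),t.max(0).round(4))
E
```

```text
red [ 0.5901 -0.1766  0.0723] [ 0.5845 -0.1834  0.0675] [ 0.5975 -0.1707  0.0797]
0.02 36 [ 0.5752 -0.1932  0.0202] [ 0.5877 -0.1632  0.03  ]
0.03 38 [ 0.575  -0.1916  0.0305] [ 0.584  -0.1626  0.0399]
0.04 58 [ 0.5754 -0.1925  0.0402] [ 0.5988 -0.162   0.0498]
0.05 415 [ 0.576  -0.1933  0.05  ] [ 0.6073 -0.162   0.06  ]
0.06 165 [ 0.5807 -0.1878  0.06  ] [ 0.6026 -0.1664  0.0695]
0.07 160 [ 0.5845 -0.1844  0.07  ] [ 0.5988 -0.1707  0.0797]
0.08 14 [ 0.59   -0.1785  0.0814] [ 0.5927 -0.1756  0.089 ]
```

Request:
arm_command(
  rows=[0,0,0,0.12,0,0,0,0,0,0,0.12,0,0,0,0,0,0,0.12,0,0,0,0,0,0,0.12,0,0,0,0,0,0,0.12,0,0,0,0.1,0,-3.8,0,0,0,0,0,0,-3.8,0,0,0,0,0,0,-3.8,0,0,0,0],
)

```text
clock: 10.9
tcp_pos: [0.6837, -0.1772, 0.176]
tool_rot: [-0.33, -0.33, 0.625, 0.626]
force: [0.1, -0.6, 0.3]
gripper_width: 0.0856
```

Request:
arm_command(
  rows=[0,1.5,0,0,0,0,0,0,2,0,0,0,0,0,0,2,0,0,0,0,0,0,2,0,0,0,0,0,0,0,0,0,0,0,0,0,0,0,0,0,0,0,0,0,0,0,0,0,0,0,0,0,0,0,0,0],
)

```text
clock: 11.57
tcp_pos: [0.6414, -0.1775, 0.117]
tool_rot: [-0.331, -0.33, 0.625, 0.625]
force: [-1.0, -0.2, -0.3]
gripper_width: 0.086
```

```bash
python3 w.py w6; python3 - <<'E'
from h import *
from cell import readout
p,R=pose(readout.read_state()); d=R.T@(np.array([.5805,-.177,.030])-p); print(R[:,1].round(3),'to go (cm)',(100*d).round(2))
E
```

```text
tcp mean [ 0.6409 -0.1773  0.1163] sd [0.0004 0.0001 0.0005] q [-0.35  0.69  1.31 -0.2   1.7  -1.89] w 0.0854 F [-0.2 -0.6 -0.3] t 11.8667
[-0.564  0.    -0.826] to go (cm) [1.000e-02 1.044e+01 1.100e-01]
```

View pics/w6.png

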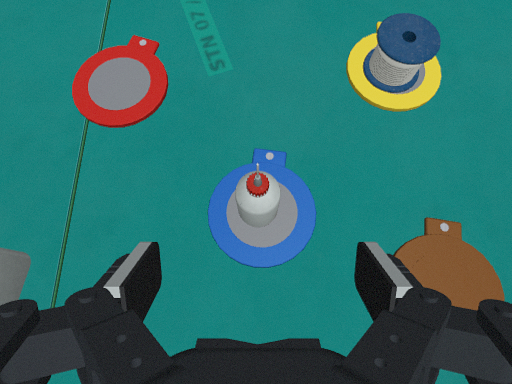

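Bottle (258,200) is centred between the open fingers, so I'll advance and close.

Request:
arm_command(
  rows=[0,2,0.1,0,0,0,0,0,2,0,0,0,0,0,0,2,0,0,0,0,0,0,2,0,0,0,0,0,0,1.4,0,0,0,0,0,0,0.7,0,0,0,0,0,0,0.3,0,0,0,0,0,0,0,0,0,0,0,0],
)

```text
clock: 12.53
tcp_pos: [0.5804, -0.1771, 0.0297]
tool_rot: [-0.33, -0.33, 0.625, 0.626]
force: [-0.3, 0.6, 0.0]
gripper_width: 0.0854
```

Request:
arm_command(
  rows=[0,0,0,0,0,0,0.2,0,0,0,0,0,0,0.35,0,0,0,0,0,0,0.5,0,0,0,0,0,0,0.6,0,0,0,0,0,0,0.7,0,0,0,0,0,0,0.8,0,0,0,0,0,0,1,0,0,0,0,0,0,1],
)

```text
clock: 13.2
tcp_pos: [0.5809, -0.1771, 0.0303]
tool_rot: [-0.33, -0.33, 0.625, 0.625]
force: [1.0, 0.1, 2.8]
gripper_width: 0.0279
```

```bash
python3 w.py w7
```

```text
tcp mean [ 0.5809 -0.1772  0.0303] sd [0. 0. 0.] q [-0.38  0.68  1.5  -0.21  1.52 -1.88] w 0.0282 F [1.7 0.  3.7] t 13.5
```

View pics/w7.png

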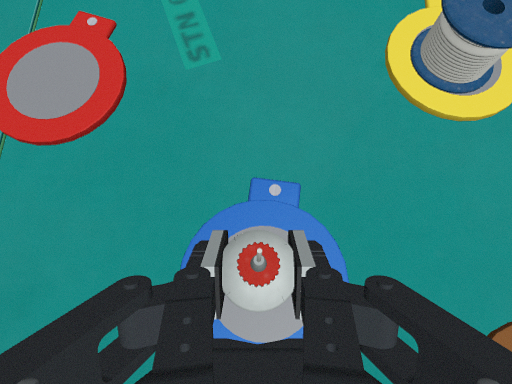

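Gripped square (28 mm). I'm lifting it and carrying it to red.

Request:
arm_command(
  rows=[0,-0.83,0.57,0,0,0,1,0,-2.06,1.41,0,0,0,1,0,-2.06,1.41,0,0,0,1,0,-2.06,1.41,0,0,0,1,0,-1.24,0.85,0,0,0,1,-2.23,1.18,1.72,0,0,0,1,-2.23,1.18,1.72,0,0,0,1,-2.23,1.18,1.72,0,0,0,1],
)

```text
clock: 14.17
tcp_pos: [0.5168, -0.2441, 0.1297]
tool_rot: [-0.33, -0.33, 0.626, 0.625]
force: [-0.7, -1.0, -1.7]
gripper_width: 0.028
```

Request:
arm_command(
  rows=[-2.23,1.18,1.72,0,0,0,1,-2.23,1.18,1.72,0,0,0,1,-2.23,1.18,1.72,0,0,0,1,0,0,0,0,0,0,1,0,2.06,-1.41,0,0,0,1,0,2.06,-1.41,0,0,0,1,0,0,0,0,0,0,1,0,0,0,0,0,0,1],
)

```text
clock: 14.83
tcp_pos: [0.4539, -0.3095, 0.0781]
tool_rot: [-0.328, -0.329, 0.625, 0.627]
force: [-0.1, 0.4, -0.4]
gripper_width: 0.028
```

```bash
python3 w.py w8;python3 - <<'E'
from h import *
from cell import readout
p,R=pose(readout.read_state()); d=R.T@(np.array([.4662-.0107,-.3111,.0308])-p); print('to go (cm)',(100*d).round(2))
E
```

```text
tcp mean [ 0.4558 -0.3109  0.0809] sd [0.0004 0.0003 0.0006] q [-0.63  0.49  1.69 -0.34  1.47 -2.08] w 0.028 F [-0.1  0.7 -0.3] t 15.1333
to go (cm) [ 0.01  4.19 -2.79]
```

Request:
arm_command(
  rows=[0,1.24,-0.84,0,0,0,1,0,1.24,-0.84,0,0,0,1,0,0.83,-0.55,0,0,0,1,0,0.45,-0.3,0,0,0,1,0,0.25,-0.16,0,0,0,1,0,0.13,-0.08,0,0,0,1,0,0.05,-0.03,0,0,0,1,0,0,0,0,0,0,1],
)

```text
clock: 15.8
tcp_pos: [0.4541, -0.3106, 0.0303]
tool_rot: [-0.329, -0.329, 0.625, 0.627]
force: [-2.0, -0.1, 3.9]
gripper_width: 0.0279
```

Request:
arm_command(
  rows=[0,0,0,0,0,0,1,0,0,0,0,0,0,0.6,0,0,0,0,0,0,0.5,0,0,0,0,0,0,0.35,0,0,0,0,0,0,0.2,0,0,0,0,0,0,0,0,0,0,0,0,0,0,0,0,0,0,0,0,0],
)

```text
clock: 16.47
tcp_pos: [0.4546, -0.3107, 0.0292]
tool_rot: [-0.33, -0.33, 0.625, 0.626]
force: [0.6, 0.2, 0.8]
gripper_width: 0.0855
```

Request:
arm_command(
  rows=[0,-1,0,0,0,0,0,0,-2,0,0,0,0,0,0,-3,0,0,0,0,0,0,-4,0,0,0,0,0,0,-4,0,0,0,0,0,0,-3,0,0,0,0,0,0,0,0,-0.1,0,0,0,0,0,0,-0.1,0,0,0],
)

```text
clock: 17.13
tcp_pos: [0.554, -0.3112, 0.1723]
tool_rot: [-0.394, -0.393, 0.589, 0.587]
force: [-1.0, 0.4, -0.4]
gripper_width: 0.085
```

```bash
python3 w.py w9;python3 - <<'E'
import pickle
from h import *
f=pickle.load(open('wrist.pkl','rb'));P=cloud(f)
print(rim(f,'red',(.466,-.311)))
q=P.reshape(-1,3); q=q[(np.hypot(*(q[:,:2]-[.466,-.311]).T)<.03)]
for a in (.02,.03,.04,.05,.06,.07):
    t=q[(q[:,2]>a)&(q[:,2]<=a+.01)]
    if len(t)>3: print(a,len(t),t.min(0).round(4),t.max(0).round(4))
E
```

```text
tcp mean [ 0.5506 -0.3109  0.171 ] sd [0.0004 0.0003 0.0015] q [-0.59  0.45  1.52 -0.22  1.51 -2.11] w 0.0853 F [ 0.1  0.5 -0.7] t 17.4333
(array([ 0.4666, -0.311 ,  0.0448]), np.float64(0.0003))
0.02 61 [ 0.4701 -0.326   0.0201] [ 0.482  -0.2948  0.0299]
0.03 71 [ 0.4692 -0.3265  0.03  ] [ 0.4819 -0.2953  0.04  ]
0.04 84 [ 0.465  -0.3268  0.0401] [ 0.482  -0.2942  0.05  ]
0.05 572 [ 0.4503 -0.3267  0.0501] [ 0.4818 -0.2942  0.06  ]
0.06 244 [ 0.4559 -0.3211  0.06  ] [ 0.4767 -0.2998  0.0699]
0.07 227 [ 0.4576 -0.3174  0.0702] [ 0.4729 -0.3035  0.0798]
```

View pics/w9.png

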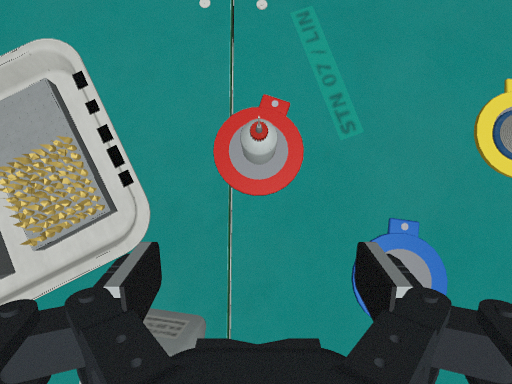

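Flux is upright and centred on red (259,145), within 1 mm. Next is the spool.

Request:
arm_command(
  rows=[0,0,0,-0.1,0,0,0,0,0,0,-0.1,0,0,0,0,0,0,-0.1,0,0,0,0,0,0,-0.1,0,0,0,3.75,-0.5,1.28,0,0,0,0,3.75,-0.5,1.28,0,0,0,0,3.75,-0.5,1.28,0,0,0,0,3.75,-0.5,1.28,0,0,0,0],
)

```text
clock: 18.1
tcp_pos: [0.4984, -0.1593, 0.1888]
tool_rot: [-0.499, -0.499, 0.5, 0.501]
force: [2.5, 0.7, 0.3]
gripper_width: 0.0853
```

Request:
arm_command(
  rows=[3.75,-0.5,1.28,0,0,0,0,3.75,-0.5,1.28,0,0,0,0,3.75,0,1.28,0,0,0,0,0,0,0,0,0,0,0,0,0,0,0,0,0,0,0,0,0,0,0,0,0,0,0,0,0,0,0,0,0,0,0,0,0,0,0],
)

```text
clock: 18.77
tcp_pos: [0.4616, -0.0494, 0.1994]
tool_rot: [-0.5, -0.499, 0.5, 0.501]
force: [-0.4, 0.1, 0.0]
gripper_width: 0.0855
```

```bash
python3 w.py w10;python3 - <<'E'
import pickle
from h import *
from cell import readout
f=pickle.load(open('wrist.pkl','rb'));P=cloud(f)
print(rim(f,'yellow',(.449,-.044)),'spool',rim(f,'spool',(.45,-.048),.049,.035))
q=P.reshape(-1,3); q=q[(np.hypot(*(q[:,:2]-[.45,-.048]).T)<.035)&(q[:,2]>.044)&(q[:,2]<.054)]; print(len(q),q.mean(0),q.min(0),q.max(0))
p,R=pose(readout.read_state()); print(R.round(3))
E
```

```text
tcp mean [ 0.4613 -0.049   0.1994] sd [0.0001 0.0002 0.    ] q [-0.32 -0.16  2.11 -0.    1.2  -1.89] w 0.0858 F [-0.3 -1.3 -0.4] t 19.0667
(array([ 0.4487, -0.0433,  0.0451]), np.float64(0.0003)) spool (array([ 0.4492, -0.0475,  0.0268]), np.float64(0.001))
2578 [ 0.45059279 -0.04771512  0.04917866] [ 0.42451449 -0.0742315   0.0440011 ] [ 0.47765263 -0.02101794  0.05161966]
[[ 0.002 -0.    -1.   ]
 [ 1.     0.     0.002]
 [ 0.    -1.     0.   ]]
```

Request:
arm_command(
  rows=[0.13,2,1.13,0,0,0,0,0,3,0,0,0,0,0,0,3,0,0,0,0,0,0,3,0,0,0,0,0,0,3,0,0,0,0,0,0,2,0,0,0,0,0,0,1.2,0,0,0,0,0,0,0.5,0,0,0,0,0],
  grip_force=60,
)

```text
clock: 19.73
tcp_pos: [0.4482, -0.0465, 0.0203]
tool_rot: [-0.499, -0.499, 0.5, 0.502]
force: [-0.0, -0.1, -0.2]
gripper_width: 0.0855
```

Request:
arm_command(
  rows=[0,0,0,0,0,0,0.1,0,0,0,0,0,0,0.2,0,0,0,0,0,0,0.3,0,0,0,0,0,0,0.4,0,0,0,0,0,0,0.6,0,0,0,0,0,0,1,0,0,0,0,0,0,1,0,0,0,0,0,0,1],
)

```text
clock: 20.4
tcp_pos: [0.4511, -0.0477, 0.0249]
tool_rot: [0.501, 0.5, -0.5, -0.499]
force: [-2.8, -0.7, 7.6]
gripper_width: 0.0485
```

```bash
python3 w.py w11
```

```text
tcp mean [ 0.4511 -0.0477  0.0249] sd [0. 0. 0.] q [-0.33  0.09  2.24 -0.    0.81 -1.9 ] w 0.0485 F [-3.1 -0.1  8.6] t 20.7
```

View pics/w11.png

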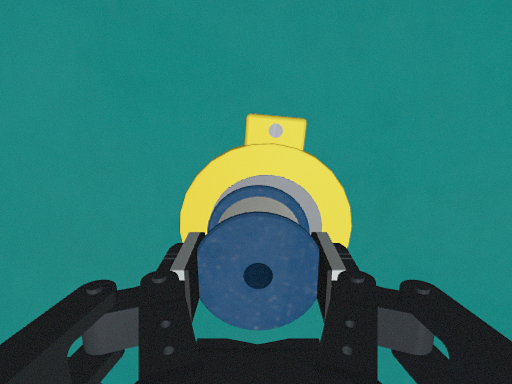

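Spool gripped across the upper flange (pads at about x=195 and 320). The opening reads 48.5 mm where I expected 54, so I'll do a small test lift.

Request:
arm_command(
  rows=[0,-0.2,0,0,0,0,1,0,-0.4,0,0,0,0,1,0,-0.6,0,0,0,0,1,0,-0.6,0,0,0,0,1,0,-0.6,0,0,0,0,1,0,-0.6,0,0,0,0,1,0,0,0,0,0,0,1,0,0,0,0,0,0,1],
)

```text
clock: 21.37
tcp_pos: [0.4503, -0.047, 0.0532]
tool_rot: [0.501, 0.5, -0.5, -0.5]
force: [-0.5, -0.5, -3.5]
gripper_width: 0.0486
```

```bash
python3 w.py w12;  python3 - <<'E'
import pickle
from h import *
from cell import readout,vision
f=pickle.load(open('wrist.pkl','rb'));P=cloud(f)
q=P.reshape(-1,3); q=q[(np.hypot(*(q[:,:2]-[.45,-.048]).T)<.022)&(q[:,2]>.05)&(q[:,2]<.1)]; print(len(q),np.median(q,0))
A=np.c_[q[:,:2],np.ones(len(q))]; print('tilt',np.linalg.lstsq(A,q[:,2],rcond=None)[0])
E
```

```text
tcp mean [ 0.4496 -0.0468  0.0524] sd [0.0001 0.     0.0002] q [-0.33  0.03  2.23 -0.    0.88 -1.9 ] w 0.0486 F [-0.5 -0.4 -3.2] t 21.6667
8505 [ 0.44906067 -0.04812325  0.07732183]
tilt [0.08881633 0.00999527 0.03650986]
```

View pics/w12.png

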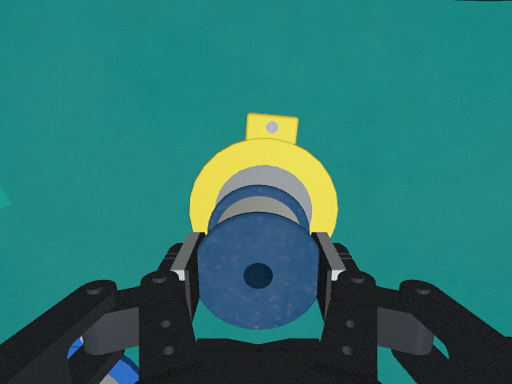

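Request:
arm_command(
  rows=[0,-1.5,0,0,0,0,1,0,-1.5,0,0,0,0,1,-1.27,0,-1.46,0,0,0,1,-2.54,0,-2.91,0,0,0,1,-2.54,0,-2.91,0,0,0,1,-2.54,0,-2.91,0,0,0,1,-2.54,0,-2.91,0,0,0,1,-1.27,0,-1.46,0,0,0,1],
)

```text
clock: 22.33
tcp_pos: [0.5985, -0.1774, 0.0827]
tool_rot: [0.502, 0.5, -0.499, -0.499]
force: [0.1, -0.1, -3.3]
gripper_width: 0.0483
```

Request:
arm_command(
  rows=[0,1,0,0,0,0,1,0,2,0,0,0,0,1,0,1,0,0,0,0,1,0,0,0,0,0,0,1,0,0,0,0,0,0,1,0,0,0,0,0,0,1,0,0,0,0,0,0,1,0,0,0,0,0,0,1],
)

```text
clock: 23.0
tcp_pos: [0.5961, -0.1742, 0.044]
tool_rot: [0.501, 0.5, -0.5, -0.499]
force: [0.6, 0.1, -3.2]
gripper_width: 0.0482
```

```bash
python3 w.py w13;  python3 - <<'E'
import pickle
from h import *
f=pickle.load(open('wrist.pkl','rb'));print(rim(f,'spool',(.594,-.174),.068,.03))
E
```

```text
tcp mean [ 0.5957 -0.1741  0.0433] sd [0.0002 0.     0.0003] q [-0.45  0.38  1.83 -0.    0.93 -2.02] w 0.0482 F [ 0.3  0.6 -2.9] t 23.3
(array([ 0.5949, -0.1736,  0.0267]), np.float64(0.0017))
```

Request:
arm_command(
  rows=[0,0.7,0.05,0,0,0,1,0,0.5,0,0,0,0,1,0,0.3,0,0,0,0,1,0,0.15,0,0,0,0,1,0,0.1,0,0,0,0,1,0,0.05,0,0,0,0,1,0,0,0,0,0,0,1,0,0,0,0,0,0,1],
)

```text
clock: 23.97
tcp_pos: [0.5951, -0.1741, 0.0252]
tool_rot: [0.5, 0.5, -0.5, -0.5]
force: [-2.8, 1.8, 2.2]
gripper_width: 0.0485
```

```bash
python3 w.py w14
```

```text
tcp mean [ 0.5951 -0.174   0.0252] sd [0. 0. 0.] q [-0.45  0.41  1.83  0.    0.9  -2.02] w 0.0481 F [-3.9  1.9  3.8] t 24.2667
```

Contact, with the force going from -3 to +3.5 N. I'll release and back up.

Request:
arm_command(
  rows=[0,0,0,0,0,0,0.45,0,0,0,0,0,0,0.4,0,0,0,0,0,0,0.35,0,0,0,0,0,0,0.25,0,0,0,0,0,0,0.1,0,0,0,0,0,0,0,0,0,0,0,0,0,0,0,0,0,0,0,0,0],
)

```text
clock: 24.93
tcp_pos: [0.5949, -0.1741, 0.0245]
tool_rot: [0.5, 0.5, -0.5, -0.5]
force: [-0.1, -0.0, -0.2]
gripper_width: 0.0856
```

Request:
arm_command(
  rows=[0,-1,0,0,0,0,0,0,-2,0,0,0,0,0,0,-3,0,0,0,0,0,0,-4,0,0,0,0,0,0,-4,0,0,0,0,0,0,-3,0,0,0,0,0,0,0,0,0,0,0,0,0,0,0,0,0,0,0],
)

```text
clock: 25.6
tcp_pos: [0.5964, -0.1747, 0.1988]
tool_rot: [0.503, 0.501, -0.499, -0.498]
force: [0.3, -0.1, -0.9]
gripper_width: 0.0853
```

```bash
python3 w.py w15; python3 - <<'E'
import pickle
from h import *
f=pickle.load(open('wrist.pkl','rb'));print(rim(f,'blue',(.594,-.174)),'spool',rim(f,'spool',(.594,-.174),.049,.035))
q=cloud(f).reshape(-1,3); q=q[(np.hypot(*(q[:,:2]-[.594,-.174]).T)<.04)&(q[:,2]>.03)&(q[:,2]<.08)]; print(q.mean(0),q.min(0),q.max(0))
E
```

```text
tcp mean [ 0.594  -0.1737  0.1932] sd [0.0005 0.0002 0.0013] q [-0.45  0.2   1.75 -0.    1.19 -2.02] w 0.0853 F [-0.3 -0.4 -0.5] t 25.9
(array([ 0.594 , -0.1738,  0.0452]), np.float64(0.0003)) spool (array([ 0.593 , -0.1736,  0.0274]), np.float64(0.0012))
[ 0.59458807 -0.17362446  0.04896059] [ 0.56831206 -0.20019409  0.03001189] [ 0.62233993 -0.14674202  0.05171358]
```

Spool is centred on blue within 1 mm. Amber bottle next.

Request:
arm_command(
  rows=[4,-0.4,0,0,0,0,0,4,-0.4,0,0,0,0,0,4,-0.4,0,0,0,0,0,4,-0.4,0,0,0,0,0,4,-0.4,0,0,0,0,0,4,-0.4,0,0,0,0,0,4,-0.4,0,0,0,0,0,0,0,0,0,0,0,0],
)

```text
clock: 26.57
tcp_pos: [0.5943, 0.1123, 0.2225]
tool_rot: [0.498, 0.502, -0.501, -0.499]
force: [-0.3, -0.3, -0.1]
gripper_width: 0.0856
```

```bash
python3 w.py w16; python3 - <<'E'
import pickle
from h import *
f=pickle.load(open('wrist.pkl','rb'));P=cloud(f);print(rim(f,'black',(.602,.116)))
q=P.reshape(-1,3); q=q[(np.hypot(*(q[:,:2]-[.60,.112]).T)<.035)]
for a in (.01,.02,.03,.04,.05,.06,.07,.08):
    t=q[(q[:,2]>a)&(q[:,2]<=a+.01)]
    if len(t)>3: print(a,len(t),t.min(0).round(4),t.max(0).round(4))
u,v=proj(f,[.60,.112,.04]).astype(int); im=cv2.resize(f['img'][max(0,v-70):v+70,u-70:u+70],(560,560),interpolation=cv2.INTER_CUBIC); cv2.imwrite('pics/w16c.png',im[...,::-1])
E
```

```text
tcp mean [0.5947 0.1063 0.2217] sd [0.0002 0.0017 0.0002] q [ 0.01  0.14  1.77 -0.    1.24 -1.56] w 0.0853 F [ 0.2 -0.8  0.5] t 26.8667
(array([0.6017, 0.1168, 0.0446]), np.float64(0.0004))
0.01 31 [0.5806 0.0977 0.0113] [0.5933 0.1323 0.0197]
0.02 43 [0.5801 0.099  0.0204] [0.5917 0.1327 0.0299]
0.03 49 [0.5802 0.0981 0.0303] [0.5923 0.133  0.0399]
0.04 70 [0.5803 0.0977 0.04  ] [0.5933 0.1315 0.0498]
0.05 139 [0.5806 0.0969 0.0501] [0.6098 0.1341 0.06  ]
0.06 699 [0.5816 0.0983 0.0601] [0.6174 0.1329 0.07  ]
0.07 116 [0.5886 0.1062 0.07  ] [0.6079 0.1257 0.08  ]
0.08 248 [0.5907 0.1073 0.08  ] [0.6075 0.1235 0.0832]
```

View pics/w16c.png

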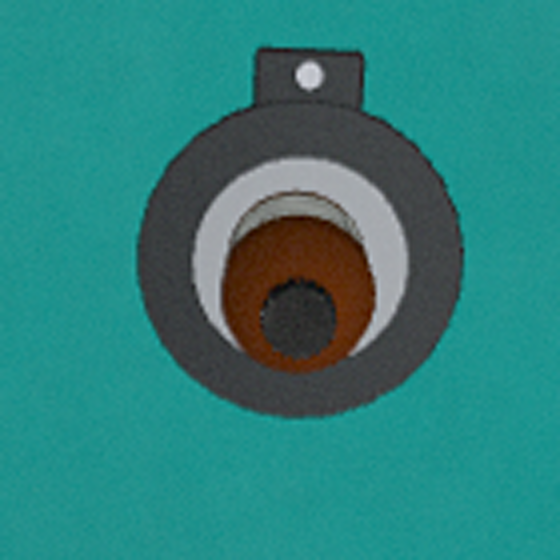

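The amber bottle (cap at crop 298,318) faces -x squarely. I'm descending to grip it.

Request:
arm_command(
  rows=[0.9,2,-0.43,0,0,0,0,0,3,0,0,0,0,0,0,3.5,0,0,0,0,0,0,3.5,0,0,0,0,0,0,3.5,0,0,0,0,0,0,2.5,0,0,0,0,0,0,1.2,0,0,0,0,0,0,0.4,0,0,0,0,0],
  grip_force=40,
)

```text
clock: 27.53
tcp_pos: [0.5975, 0.1136, 0.0235]
tool_rot: [-0.499, -0.498, 0.501, 0.502]
force: [-0.3, -0.1, 0.4]
gripper_width: 0.0853
```

Request:
arm_command(
  rows=[0,0,0,0,0,0,0.1,0,0,0,0,0,0,0.25,0,0,0,0,0,0,0.4,0,0,0,0,0,0,0.5,0,0,0,0,0,0,0.6,0,0,0,0,0,0,0.8,0,0,0,0,0,0,1,0,0,0,0,0,0,1],
)

```text
clock: 28.2
tcp_pos: [0.6007, 0.1151, 0.0284]
tool_rot: [0.501, 0.501, -0.499, -0.499]
force: [-0.6, -0.6, 6.8]
gripper_width: 0.0326
```

```bash
python3 w.py w17
```

```text
tcp mean [0.6007 0.1151 0.0284] sd [0. 0. 0.] q [ 0.02  0.39  1.86 -0.    0.9  -1.55] w 0.0327 F [-0.5  0.3  5.8] t 28.5
```

Request:
arm_command(
  rows=[0,-1,0,0,0,0,1,0,-2.5,0,0,0,0,1,0,-2.5,0,0,0,0,1,0,-2,0,0,0,0,1,-2.2,0,2.1,0,0,0,1,-2.8,0,2.65,0,0,0,1,-2.8,0,2.65,0,0,0,1,-2.8,0,2.65,0,0,0,1],
)

```text
clock: 29.17
tcp_pos: [0.4971, 0.0085, 0.1065]
tool_rot: [-0.5, -0.5, 0.5, 0.5]
force: [0.2, -0.4, -0.2]
gripper_width: 0.0326
```

Request:
arm_command(
  rows=[-2.8,0,2.65,0,0,0,1,-1.6,0,1.5,0,0,0,1,-0.87,0,0.8,0,0,0,1,0,2,0,0,0,0,1,0,2,0,0,0,0,1,0,1,0,0,0,0,1,0,0,0,0,0,0,1,0,0,0,0,0,0,1],
)

```text
clock: 29.83
tcp_pos: [0.4491, -0.0432, 0.0563]
tool_rot: [-0.5, -0.5, 0.5, 0.501]
force: [0.8, 0.2, -0.2]
gripper_width: 0.032
```

```bash
python3 w.py w18
```

```text
tcp mean [ 0.4502 -0.0436  0.0575] sd [0.0002 0.0001 0.0002] q [-0.32  0.02  2.23  0.    0.89 -1.89] w 0.0323 F [ 0.7  0.4 -0.3] t 30.1333
```

Request:
arm_command(
  rows=[0,1,0,0,0,0,1,0,0.9,0,0,0,0,1,0,0.5,0,0,0,0,1,0,0.25,0,0,0,0,1,0,0.15,0,0,0,0,1,0,0.1,0,0,0,0,1,0,0,0,0,0,0,1,0,0,0,0,0,0,1],
)

```text
clock: 30.8
tcp_pos: [0.4482, -0.0433, 0.0284]
tool_rot: [-0.499, -0.499, 0.501, 0.502]
force: [-6.5, 2.2, 12.1]
gripper_width: 0.0326
```

```bash
python3 w.py w19
```

```text
tcp mean [ 0.4482 -0.0433  0.0284] sd [0. 0. 0.] q [-0.32  0.08  2.24 -0.    0.83 -1.89] w 0.0324 F [-6.9  1.8 11.8] t 31.1
```

Request:
arm_command(
  rows=[0,-0.05,0,0,0,0,1,0,0,0,0,0,0,1,0,0,0,0,0,0,0.58,0,0,0,0,0,0,0.5,0,0,0,0,0,0,0.4,0,0,0,0,0,0,0.2,0,0,0,0,0,0,0,0,0,0,0,0,0,0],
)

```text
clock: 31.77
tcp_pos: [0.4492, -0.0436, 0.028]
tool_rot: [-0.5, -0.5, 0.5, 0.5]
force: [-0.4, 0.4, 1.2]
gripper_width: 0.084
```

Request:
arm_command(
  rows=[0,-1,0,0,0,0,0,0,-2,0,0,0,0,0,0,-3,0,0,0,0,0,0,-4,0,0,0,0,0,0,-4,0,0,0,0,0,0,-3,0,0,0,0,0,0,-1,0,0,0,0,0,0,0,0,0,0,0,0],
)

```text
clock: 32.43
tcp_pos: [0.4513, -0.0442, 0.2126]
tool_rot: [0.503, 0.501, -0.498, -0.497]
force: [1.1, -0.0, 0.3]
gripper_width: 0.0854
```

```bash
python3 w.py w20; python3 - <<'E'
import pickle
from h import *
f=pickle.load(open('wrist.pkl','rb'));P=cloud(f);print(rim(f,'yellow',(.449,-.044)))
q=P.reshape(-1,3); q=q[(np.hypot(*(q[:,:2]-[.449,-.044]).T)<.035)]
for a in (.02,.04,.06,.07,.08):
    t=q[(q[:,2]>a)&(q[:,2]<=a+.01)]
    if len(t)>3: print(a,len(t),t.min(0).round(4),t.max(0).round(4))
E
```

```text
tcp mean [ 0.4484 -0.0433  0.2067] sd [0.0007 0.0002 0.0014] q [-0.32 -0.2   2.13 -0.    1.22 -1.89] w 0.0856 F [-0.8  0.6  0.1] t 32.7333
(array([ 0.4487, -0.0433,  0.0451]), np.float64(0.0003))
0.02 44 [ 0.429  -0.0613  0.0208] [ 0.4424 -0.0276  0.0299]
0.04 66 [ 0.4291 -0.061   0.0401] [ 0.4418 -0.0257  0.0498]
0.06 766 [ 0.4302 -0.0605  0.06  ] [ 0.466  -0.0254  0.07  ]
0.07 120 [ 0.4384 -0.0537  0.07  ] [ 0.4559 -0.034   0.08  ]
0.08 281 [ 0.4403 -0.0516  0.08  ] [ 0.4566 -0.0352  0.0828]
```

Amber is upright and centred on yellow. The loupe comes back from white last.

Request:
arm_command(
  rows=[3.7,0,-0.4,0,0,0,0,4,0,-0.4,0,0,0,0,4,0,-0.4,0,0,0,0,4,0,-0.4,0,0,0,0,4,0,-0.4,0,0,0,0,4,0,0,0,0,0,0,4,0,0,0,0,0,0,2,0,0,0,0,0,0],
)

```text
clock: 33.4
tcp_pos: [0.4682, 0.2568, 0.2063]
tool_rot: [-0.499, -0.5, 0.501, 0.5]
force: [0.3, -0.8, 0.1]
gripper_width: 0.0856
```

Request:
arm_command(
  rows=[0,2,0,0,0,0,0,0,3,0,0,0,0,0,0,3,0,0,0,0,0,0,3,0,0,0,0,0,0,3,0,0,0,0,0,0,2,0,0,0,0,0,0,0,0,0,0,0,0,0,0,0,0,0,0,0],
  grip_force=25,
)

```text
clock: 34.07
tcp_pos: [0.4678, 0.2528, 0.0459]
tool_rot: [-0.499, -0.498, 0.501, 0.501]
force: [1.0, 0.7, 0.1]
gripper_width: 0.0855
```

```bash
python3 w.py w21; python3 - <<'E'
import pickle
from h import *
f=pickle.load(open('wrist.pkl','rb'));q=cloud(f).reshape(-1,3); q=q[(np.hypot(*(q[:,:2]-[.468,.2535]).T)<.03)&(q[:,2]>.033)&(q[:,2]<.042)]; print(len(q),q.min(0),q.max(0))
E
```

```text
tcp mean [0.4705 0.2537 0.0494] sd [0.0005 0.0002 0.0008] q [ 0.3   0.21  2.04 -0.    0.89 -1.27] w 0.0852 F [-0.2 -0.5  0.5] t 34.3667
1452 [0.45287258 0.23863286 0.03300725] [0.48240408 0.26866899 0.03998346]
```

Request:
arm_command(
  rows=[0,1.2,0.25,0,0,0,0,0,1.2,0,0,0,0,0,0,0.7,0,0,0,0,0,0,0.4,0,0,0,0,0,0,0.2,0,0,0,0,0,0,0,0,0,0,0,0,0,0,0,0,0,0,0,0,0,0,0,0,0,0],
)

```text
clock: 35.03
tcp_pos: [0.4674, 0.2535, 0.0114]
tool_rot: [0.5, 0.5, -0.5, -0.5]
force: [-0.5, -0.1, -0.2]
gripper_width: 0.0855
```

Request:
arm_command(
  rows=[0,0,0,0,0,0,0.2,0,0,0,0,0,0,0.35,0,0,0,0,0,0,0.5,0,0,0,0,0,0,0.6,0,0,0,0,0,0,0.8,0,0,0,0,0,0,1,0,0,0,0,0,0,1,0,0,0,0,0,0,1],
)

```text
clock: 35.7
tcp_pos: [0.4672, 0.2534, 0.0115]
tool_rot: [0.5, 0.5, -0.5, -0.5]
force: [-0.8, -0.2, 1.8]
gripper_width: 0.0295
```

```bash
python3 w.py w22
```

```text
tcp mean [0.4672 0.2534 0.0114] sd [0. 0. 0.] q [ 0.31  0.27  2.05 -0.    0.82 -1.26] w 0.0289 F [-0.9 -1.5  4.2] t 36.0
```

Request:
arm_command(
  rows=[0,-1,0,0,0,0,1,0,-2.5,0,0,0,0,1,0,-2.5,0,0,0,0,1,0,-1,0,0,0,0,1,-1.65,0,-1.5,0,0,0,1,-2.5,0,-2.5,0,0,0,1,-2.5,0,-2.5,0,0,0,1,-2.5,0,-2.5,0,0,0,1],
)

```text
clock: 36.67
tcp_pos: [0.5573, 0.161, 0.0809]
tool_rot: [0.5, 0.5, -0.5, -0.5]
force: [0.1, 1.6, -0.5]
gripper_width: 0.0299
```

Request:
arm_command(
  rows=[-2.5,0,-2.5,0,0,0,1,-1.5,0,-1.5,0,0,0,1,-0.5,0,-0.5,0,0,0,1,0,1.5,0,0,0,0,1,0,1.5,0,0,0,0,1,0,1,0,0,0,0,1,0,0,0,0,0,0,1,0,0,0,0,0,0,1],
)

```text
clock: 37.33
tcp_pos: [0.6006, 0.1173, 0.04]
tool_rot: [-0.499, -0.499, 0.501, 0.501]
force: [0.4, 0.2, -0.3]
gripper_width: 0.0292
```

```bash
python3 w.py w23
```

```text
tcp mean [0.6023 0.1171 0.0419] sd [0.0004 0.0001 0.0004] q [ 0.03  0.37  1.85  0.    0.92 -1.54] w 0.0291 F [-0.3 -0.3 -0.2] t 37.6333
```

Request:
arm_command(
  rows=[0,1,0,0,0,0,1,0,1,0,0,0,0,1,0,0.5,0,0,0,0,1,0,0.3,0,0,0,0,1,0,0.15,0,0,0,0,1,0,0.1,0,0,0,0,1,0,0,0,0,0,0,1,0,0,0,0,0,0,1],
)

```text
clock: 38.3
tcp_pos: [0.6012, 0.1168, 0.0114]
tool_rot: [-0.499, -0.499, 0.501, 0.501]
force: [-5.0, -0.3, 7.4]
gripper_width: 0.0293
```

```bash
python3 w.py w24
```

```text
tcp mean [0.6013 0.1168 0.0114] sd [0. 0. 0.] q [ 0.03  0.42  1.85 -0.    0.87 -1.54] w 0.0293 F [-5.  -0.9  7. ] t 38.6
```

Contact. I'll release, back up and check everything.

Request:
arm_command(
  rows=[0,0,0,0,0,0,1,0,0,0,0,0,0,0.6,0,0,0,0,0,0,0.5,0,0,0,0,0,0,0.4,0,0,0,0,0,0,0.2,0,0,0,0,0,0,0,0,0,0,0,0,0,0,0,0,0,0,0,0,0],
)

```text
clock: 39.27
tcp_pos: [0.6019, 0.1167, 0.0105]
tool_rot: [-0.5, -0.5, 0.5, 0.5]
force: [-0.3, -0.1, -0.0]
gripper_width: 0.0852
```

Request:
arm_command(
  rows=[0,-1,0,0,0,0,0,0,-2,0,0,0,0,0,0,-3,0,0,0,0,0,0,-4,0,0,0,0,0,0,-4,0,0,0,0,0,0,-4,0,0,0,0,0,0,-2,0,0,0,0,0,0,0,0,0,0,0,0],
)

```text
clock: 39.93
tcp_pos: [0.6055, 0.117, 0.2196]
tool_rot: [0.504, 0.504, -0.496, -0.497]
force: [1.0, 0.3, -0.1]
gripper_width: 0.0857
```

Request:
arm_command(
  rows=[4,0,0.7,0,0,0,0,4,0,0.7,0,0,0,0,4,0,0.7,0,0,0,0,4,0,0.7,0,0,0,0,4,0,0.7,0,0,0,0,4,0,0.7,0,0,0,0,0,0,0,0,0,0,0,0,0,0,0,0,0,0],
)

```text
clock: 40.6
tcp_pos: [0.5587, 0.3588, 0.2098]
tool_rot: [-0.499, -0.5, 0.501, 0.499]
force: [-0.2, -0.2, -0.7]
gripper_width: 0.0855
```

```bash
python3 - <<'E'
from h import *
import pickle
from cell import vision
f=vision.grab_frame('top'); g=pickle.load(open('top.pkl','rb')); cv2.imwrite('pics/end.png',f['img'][...,::-1])
P=cloud(f).reshape(-1,3)
for k,c,z in (('amber/yellow',(.449,-.0436),.075),('spool/blue',(.5945,-.174),.044),('flux/red',(.4664,-.311),.06),('loupe/black',(.602,.1165),.03)):
    q=P[np.hypot(*(P[:,:2]-c).T)<.04]; q=q[(q[:,2]>z)&(q[:,2]<.12)]; print(k,len(q),((q.min(0)+q.max(0))/2)[:2].round(4)-c,q[:,2].max().round(3))
d=np.abs(f['img'].astype(int)-g['img']).sum(2)>60; print('solvent area diff px',d[130:170,345:395].sum())
E
```

```text
amber/yellow 39 [ 0.0017 -0.0009] 0.083
spool/blue 330 [ 0.0026 -0.0003] 0.055
flux/red 73 [ 0.0003 -0.0008] 0.087
loupe/black 58 [ 0.002  -0.0013] 0.044
solvent area diff px 0
```

View pics/end.png

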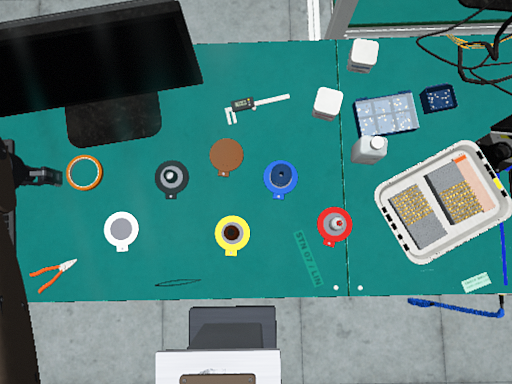

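All four stand centred: loupe (171,176) on black, amber (232,232) on yellow, spool (281,178) on blue, flux (336,224) on red. White is empty and the solvent bottle hasn't moved.

```bash
python3 -c "
from cell import finish_job; print(finish_job())"
```

```text
the job is handed in; nothing more can be done
None
```

All four supplies now stand upright on their own holders, and I've handed the job in at about 41 s of robot time. I parked the loupe on white, then moved flux to red, spool to blue and amber to yellow, and finally the loupe from white to black.

- **Final check:** the last top view put each item within about 3 mm of its holder's centre at the right height. It showed white empty and the arm clear. The wrist view, taken after each of the flux, spool and amber placings, put those three within about 1 mm.
- **Left alone:** the solvent bottle did not move (no pixels changed around it), and I never went near the brown disc.
- **What disagreed:** the spool grip read 48.5 mm where the flange is 54 mm. A test lift held firm, so I carried on.
- **Forces:** the highest reading I saw was about 12 N down (14 N in all), when setting the amber bottle down. I eased off 0.5 mm before letting go.
- **Picture count:** I viewed 16 pictures, two over the budget of 14.

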